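# Slide the pepper mill and the bottle into their dock

### The job

Tidy up the seasonings: push the tall wooden pepper mill and the slim white-capped bottle across the worktop into the dark wooden two-bay dock, one in each bay (either way round), until each stands fully home against the back rail. Only push them, gently and low on the body so that they slide upright: do not grip, lift, carry or tip them. Leave everything else on the worktop where it is, and finish clear of everything.

Things in the scene. Friction and masses are not known exactly. Their poses are not given: they have to be found in the camera images.
- pepper_mill: Brown turned-wood pepper mill, loose, standing upright, 58 mm diameter and 170 mm tall, 0.13 to 0.25 kg; round foot of about 29 mm radius, a narrower waist, domed head. Origin at the centre of its underside, z up. It topples if pushed high; pushed within about 30 mm of the worktop it slides. Its foot is a little uneven: it may lean 2 degrees at rest.
- bottle: Slim round bottle with a white cap and dark label, loose, standing upright, 46 mm diameter (radius 22.5 mm) and 155 mm tall, 0.11 to 0.23 kg. Origin at the centre of its underside, z up. It topples if pushed high. It and the pepper mill may have changed places.
- dock: Fixed dark-wood dock at the right, E-shaped, in mm: back rail 216 long, 12 thick, 30 high; three side rails 12 thick, 22 high stand 44 out of its front. Two bays, each 90 wide, 44 deep, open to the left, no floor. Origin: worktop, middle of the back rail's front face; x = push direction, pointing right (-y world), turned 0.1 to 0.55 rad away from the robot; y along the rail, away from the robot.
- bay_near (a point): Bay nearer the robot (51 mm to the dock's -y): point on the worktop at the middle of the bay, on the back rail's front face; axes as the dock. A thing fully home has its centre one radius in front (-x) of this face.
- bay_far (a point): Bay farther from the robot (51 mm to the dock's +y): as the near bay. A wall cabinet hangs less than 0.6 m over the back of the worktop (x above about 0.63 m, y below about 0.03 m): keep the arm out from under it.
- masking_tape: Bystander: beige roll of tape lying flat, 104 mm across, 25 mm high, loose. Origin at the centre of its underside.
- balm_tin: Bystander: cream round flat tin, 90 mm across, 32 mm high, loose. Origin at the centre of its underside.
- swivel_peeler: Bystander: yellow-handled peeler lying on the worktop, about 200 mm long, 18 mm high, loose, to the right of the work. Origin at the centre of its underside.

How it is judged (in metres and radians):
At the end, for the whole second after the job is handed in: The pepper mill stands in one bay of the dock and the bottle in the other, each within 10 mm of the back rail, upright (within about 6 degrees) on the worktop and at rest (((x of pepper_mill in the frame of bay_near between -0.039 and 0 m and y of pepper_mill in the frame of bay_near between -0.045 and 0.045 m and x of bottle in the frame of bay_far between -0.0325 and 0 m and y of bottle in the frame of bay_far between -0.045 and 0.045 m) or (x of pepper_mill in the frame of bay_far between -0.039 and 0 m and y of pepper_mill in the frame of bay_far between -0.045 and 0.045 m and x of bottle in the frame of bay_near between -0.0325 and 0 m and y of bottle in the frame of bay_near between -0.045 and 0.045 m)) and angle between each of pepper_mill, bottle's own z axis and vertical below 0.1 rad and height (world z) of each of pepper_mill, bottle below 0.005 m and linear speed of each of pepper_mill, bottle below 0.02 m/s); the robot touches nothing.
It fails at once if the pepper mill or the bottle is tipped over or leans more than 17 degrees (angle between any of pepper_mill, bottle's own z axis and vertical above 0.3 rad).
It fails at once if the pepper mill or the bottle is lifted off the worktop (its foot more than 10 mm up) (height (world z) of any of pepper_mill, bottle above 0.01 m).
It fails at once if the pepper mill or the bottle is gripped or pushed hard (over 35 N from the fingers) (contact force between the fingers and pepper_mill above 35 N or contact force between the fingers and bottle above 35 N).
It fails at once if the tape, the balm tin or the peeler is moved more than 20 mm (distance of any of masking_tape, balm_tin, swivel_peeler from where it was at the start of the episode above 0.02 m).
It also fails if it takes over 67 s, if anything falls off the work surface, if the arm or the gripper's body presses on something with over 40 N, if the wrist force passes 120 N, or if a joint passes its speed limit or range.

### The arm

A 7-joint arm with a two-finger parallel gripper is mounted at the origin on a cart in front of the work surface, level with it; the furniture and walls round the work are solid. World frame = base frame: x ahead of the robot, y to its left, z up, the work surface at z = 0. Lengths are in mm, angles in degrees, forces in N, time in s.
With the tool pointing down it reaches from about 400 to 750 mm from the base axis. Payload 19.5 kg.
Tool frame: the origin (TCP) lies between the finger pads; the fingertips stand 22 mm ahead of it and the grasp point (between the pads) lies 3 mm ahead of it; z points along the fingers, y is the line along which they close (so a half turn about z gives the same grasp; the last joint's range is limited). The gripper opens to 85 mm and grips with 20 to 120 N. Pads are 22 mm wide; open, the fingers measure 114 mm over their backs; the gripper's body (76 mm by 85 mm) begins 54 mm behind the grasp point. The pads swing forward as they close: fully open they stand 13 mm farther back than shut.
Start: joints at [72.382, 40.479, -1.581, 85.061, 1.261, 54.483, -4.326], TCP at [151.036, -554.784, 253.268] pointing down, gripper open.
Joint ranges: [-155.06, 155.06], [-18.47, 123.98], [-90, 86.84], [0, 140.48], [-83.41, 263.41], [0, 116], [-161.91, 161.91]. Speed limits (degrees/s): [108.29, 108.29, 147.25, 147.25, 172.46, 172.46, 172.46].

### API

Orientations are given as [roll, pitch, yaw] about the fixed x, y, z axes, in that order (R = Rz(yaw) Ry(pitch) Rx(roll)).
In Python, from rig import sensors, imaging, ticket gives the robot as it stands.
- The arm moves only by the tool send_rows, never from a script. Its argument "motion" is a list that holds one entry, the list of rows, each a list of 7 numbers: the shift along the tool's x, y, z in m, then the turn, a rotation vector about the tool's x, y, z in rad, then the gripper command: -1 is shut, 1 is fully open, values between are in proportion. In form: [[[dx, dy, dz, rx, ry, rz, claw], ...]]. A call has 1 to 8 rows; each row is the pose to reach, as a shift and turn from the pose commanded when the call began, along the tool's axes at that moment; what a row does not reach only later rows make up. A row lasts 1/8 s, in which the tool goes at most 62.5 mm and 10.7 degrees, less where a joint would pass 70% of its speed; a pose out of reach is approached as far as the arm can. A call with a gripper value outside its range is refused whole. The fingers move at their own pace and stop on an object; "squeeze" is the grip in N (left out, the last holds). Time passes only in rows, so rows that repeat a pose let the fingers close. It gives the time, the measured TCP pose, the force, the opening and the grip force at its end, in the units of the state.
- sensors.read_state(): the state, without advancing time (a new reading comes with each control period).
- imaging.get_image(name): name is "side" or "top"; returns a dict with "img" (384x512x3 uint8, red, green, blue), "depth" (384x512 float32, mm along the optical axis (not along the pixel's ray), 0 where there is no reading), "vertical_fov" (degrees; the focal length in pixels is half the picture's height over the tangent of half this angle, whatever the lens; pixels are square), "cx", "cy" (the principal point, pixels), "world_from_camera" (4x4, takes a point from camera to world coordinates). Camera axes: x right, y up, looking along -z (the intrinsics and any distortion apply to the point x, -y, -z); pixel columns grow to the right and rows downward; lengths in mm; the calibration is good to about 2 mm. A picture is of the moment at which its call begins.
- ticket.sign_off(): hands the job in; it is judged then, once.
The state is a dict: "t": time; "qpos": joint angles; "joint_velocities": joint speeds; "effort": joint torques, N m; "tool_pos": TCP position; "tcp_rot": TCP orientation; "force": force on the tool from outside, world axes, zero at the start; "torque": the same for the moment, N m; "opening": opening from 0.0 (shut) to 1.0 (fully open); "grasp_force": force on a finger pad.
Only numpy, scipy, OpenCV 4.12 (cv2) and the standard library are available. Lean on these libraries where they do the work, as an engineer would, in place of code of your own. Each camera call takes 0.05 s, during which the arm holds its last target. There are 200 camera calls.

## Working session

There is one attempt and no reset: what is moved stays moved. The work goes in short steps, Python scripts to look and compute and a tool call to move; the robot and the scene stay as the last step left them, time stands still between calls to the robot, and variables do not carry over. Pictures are saved under pics/ and viewed, at most 10 in all, crops included, and the job is handed in when it is done.

Besides the shell and the picture viewer there is one more tool, called after "Call:" as a command line: name --argument value ..., lists and objects as JSON in quotes. send_rows: Moves the arm, as the interface text tells. Its arguments: {"type":"object","properties":{"motion":{"type":"array"},"squeeze":{"type":"number"}},"required":["motion"]}

```bash
ls; mkdir -p pics; cat > h.py <<'E'
import numpy as np,cv2
from rig import sensors,imaging,ticket
def grab(n,f):
    d=imaging.get_image(n); cv2.imwrite('pics/'+f+'.png',d['img'][:,:,::-1]); np.savez('pics/'+f+'.npz',**{k:v for k,v in d.items()}); return d
def pts(d):
    h,w=d['depth'].shape; f=h/2/np.tan(np.radians(d['vertical_fov'])/2)
    v,u=np.mgrid[:h,:w]; z=d['depth']
    p=np.stack([(u-d['cx'])*z/f,-(v-d['cy'])*z/f,-z,np.ones_like(z)],-1)
    return (p@np.array(d['world_from_camera']).T)[...,:3]
E
python3 - <<'E'
from h import *
s=sensors.read_state(); print(s)
for n in('side','top'):
    d=grab(n,n+'0'); print({k:v for k,v in d.items() if k not in('img','depth')})
E
```

```text
pics
{'t': 0.0, 'qpos': array([72.38259174, 40.51407092, -1.58126446, 85.08262076,  1.26079914,
       54.48074861, -4.32716369]), 'joint_velocities': array([ 1.81365583e-05, -1.72328646e-02, -4.49572693e-02,  3.46968951e-02,
        3.77896224e-02, -4.14569830e-02, -3.37939639e-02]), 'effort': array([-1.32784680e-03, -8.83191919e+01,  1.23406716e+00, -2.36161458e+01,
        1.68816157e-02,  6.73012517e-03, -1.37451156e-05]), 'tool_pos': array([ 150.96496673, -554.60033257,  252.83346451]), 'tcp_rot': array([-1.79939962e+02,  2.76213126e-03,  1.52261754e+01]), 'force': array([ 0.15371874,  0.59482167, -0.12830473]), 'torque': array([-0.0241107 ,  0.01155504,  0.03394944]), 'grasp_force': 0.0, 'opening': 1.0041893529490176}
{'vertical_fov': 51.341166713779415, 'cx': 246.4441711768004, 'cy': 191.6895127572146, 'world_from_camera': array([[ 9.17149712e-01,  1.14534473e-01, -3.81730613e-01,
         2.91674881e+02],
       [-3.97897887e-01,  3.17616141e-01, -8.60695799e-01,
        -8.98559398e+02],
       [ 2.26644643e-02,  9.41276708e-01,  3.36874577e-01,
         3.42903274e+02],
       [ 0.00000000e+00,  0.00000000e+00,  0.00000000e+00,
         1.00000000e+00]])}
{'vertical_fov': 57.37141176728013, 'cx': 255.14240505594697, 'cy': 186.42031223352683, 'world_from_camera': array([[ 1.14711818e-01,  9.67403514e-01, -2.25768998e-01,
         4.25899368e+02],
       [-9.93398804e-01,  1.11682257e-01, -2.61894881e-02,
        -1.73995850e+02],
       [-1.21411513e-04,  2.27282896e-01,  9.73828768e-01,
         8.57680675e+02],
       [ 0.00000000e+00,  0.00000000e+00,  0.00000000e+00,
         1.00000000e+00]])}
```

View pics/top0.png

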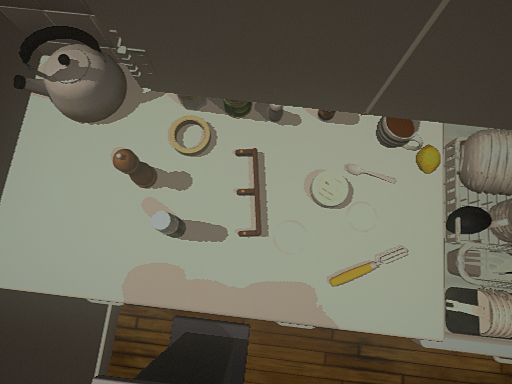

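View pics/side0.png

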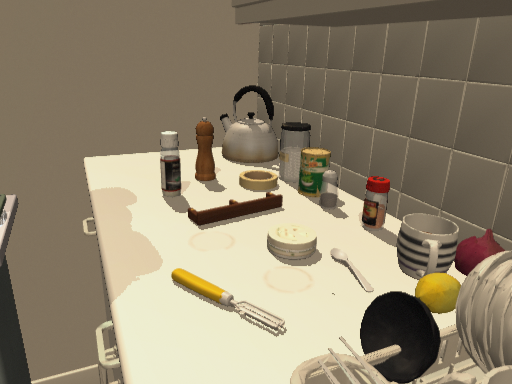

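The top view shows the mill (head 125,158; foot about 148,178), the bottle (cap 162,222), and the dock (rail x≈257, rows 148–237). The tape is at (190,134), the tin at (330,188) and the peeler at (370,267). Next I'll measure them.

```bash
cat >> h.py <<'E'
def load(f):
    return dict(np.load('pics/'+f+'.npz'))
def fitc(P,box,zl,zh,r=None):
    m=(P[...,0]>box[0])&(P[...,0]<box[1])&(P[...,1]>box[2])&(P[...,1]<box[3])&(P[...,2]>zl)&(P[...,2]<zh)
    q=P[m][:,:2]
    if len(q)<8: return None,len(q)
    from scipy.optimize import least_squares
    c0=q.mean(0)
    if r is None:
        s=least_squares(lambda p:np.hypot(*(q-p[:2]).T)-p[2],[*c0,30],loss='soft_l1'); 
    else: s=least_squares(lambda p:np.hypot(*(q-p[:2]).T)-r,c0,loss='soft_l1',f_scale=2)
    return s.x.round(1),len(q),q.min(0).round(),q.max(0).round()
E
python3 - <<'E'
from h import *
t=load('top0');P=pts(t);s=load('side0');S=pts(s)
for u,v in[(125,158),(150,180),(162,222),(190,120),(330,188),(60,200),(252,170),(238,152),(238,191),(240,233),(257,150),(257,192),(258,234),(335,282),(400,255)]: print((u,v),P[v,u].round())
print('side')
for u,v in[(204,130),(204,170),(171,140),(171,185),(259,175),(292,240),(238,210)]: print((u,v),S[v,u].round())
# dock points from both
for n,Q in(('t',P),('s',S)):
    m=(Q[...,2]>24)&(Q[...,2]<36)&(Q[...,0]>280)&(Q[...,0]<640)&(Q[...,1]<-120)&(Q[...,1]>-250)
    q=Q[m][:,:2].astype(np.float32); print(n,len(q),cv2.minAreaRect(q),cv2.boxPoints(cv2.minAreaRect(q)).round())
    m=(Q[...,2]>16)&(Q[...,2]<24)&(Q[...,0]>280)&(Q[...,0]<640)&(Q[...,1]<-80)&(Q[...,1]>-250)
    q=Q[m][:,:2].astype(np.float32); print(n,len(q),cv2.minAreaRect(q),cv2.boxPoints(cv2.minAreaRect(q)).round())
E
```

```text
(125, 158) [617. 121. 160.]
(150, 180) [603. 103.  35.]
(162, 222) [494.  22. 157.]
(190, 120) [774.  34.  22.]
(330, 188) [ 634. -331.   34.]
(60, 200) [535. 328.  -1.]
(252, 170) [ 666. -138.    2.]
(238, 152) [702. -99.  24.]
(238, 191) [ 603. -111.   23.]
(240, 233) [ 503. -129.   24.]
(257, 150) [ 711. -146.   28.]
(257, 192) [ 604. -158.   33.]
(258, 234) [ 505. -172.   30.]
(335, 282) [ 417. -360.   21.]
(400, 255) [ 496. -510.   13.]
side
(204, 130) [610. 106. 138.]
(204, 170) [607. 100.  30.]
(171, 140) [498.   5. 140.]
(171, 185) [493.   1.  32.]
(259, 175) [756.  63.  11.]
(292, 240) [ 618. -361.   33.]
(238, 210) [ 598. -166.   17.]
t 327 ((569.2221069335938, -142.86520385742188), (136.80697631835938, 52.34758758544922), 8.808769226074219) [[ 498. -127.]
 [ 506. -179.]
 [ 641. -158.]
 [ 633. -107.]]
t 142 ((558.7635498046875, -137.15708923339844), (119.8384017944336, 43.02309036254883), 8.736287117004395) [[ 496. -125.]
 [ 503. -168.]
 [ 621. -149.]
 [ 615. -107.]]
s 245 ((571.302490234375, -164.3616943359375), (136.65023803710938, 13.638583183288574), 8.850852966308594) [[ 503. -168.]
 [ 505. -182.]
 [ 640. -161.]
 [ 638. -147.]]
s 286 ((566.9917602539062, -144.54364013671875), (136.66986083984375, 56.831932067871094), 10.82662582397461) [[ 495. -129.]
 [ 505. -185.]
 [ 639. -160.]
 [ 629. -104.]]
```

```bash
python3 - <<'E'
from h import *
t=load('top0');P=pts(t);s=load('side0');S=pts(s)
from scipy.optimize import minimize
# dock fit: rail top band z>26
A=np.vstack([Q[(Q[...,2]>z0)&(Q[...,2]<35)&(Q[...,0]>480)&(Q[...,0]<725)&(Q[...,1]<-85)&(Q[...,1]>-195)][:,:2] for Q,z0 in((P,17),(S,17))]).astype(np.float32)
r=cv2.minAreaRect(A);print('dock all',r,cv2.boxPoints(r).round())
for n,Q in(('t',P),('s',S)):
  m=(Q[...,2]>26.5)&(Q[...,2]<35)&(Q[...,0]>480)&(Q[...,0]<725)&(Q[...,1]<-130)&(Q[...,1]>-195)
  q=Q[m][:,:2].astype(np.float32)
  if len(q)>10: print(n,len(q),q.min(0),q.max(0),cv2.fitLine(q,cv2.DIST_HUBER,0,.01,.01).ravel(),[ (x0,np.percentile(q[abs(q[:,0]-x0)<15][:,1],[3,50,97]).round()) for x0 in range(500,720,30) if (abs(q[:,0]-x0)<15).sum()>5])
for n,Q in(('t',P),('s',S)):
  print(n,'mill foot',fitc(Q,(560,660,60,160),5,40,28.5),'head',fitc(Q,(560,660,60,160),130,172))
  print(n,'bottle',fitc(Q,(450,540,-40,60),8,100,22.5),'cap',fitc(Q,(450,540,-40,60),125,160))
for n,Q in(('t',P),('s',S)):
  m=(Q[...,0]>560)&(Q[...,1]<60)&(Q[...,2]>200)&(Q[...,2]<800)&(Q[...,1]>-400)
  q=Q[m]; print(n,len(q),q.min(0) if len(q) else'',q.max(0) if len(q) else '')
  for zz in range(200,800,50):
    k=q[(q[:,2]>=zz)&(q[:,2]<zz+50)]
    if len(k): print(zz,len(k),k.min(0).round(),k.max(0).round())
E
```

```text
dock all ((606.8741455078125, -136.48294067382812), (217.36068725585938, 58.507720947265625), 9.359692573547363) [[ 495. -125.]
 [ 504. -183.]
 [ 719. -148.]
 [ 709.  -90.]]
t 424 [ 504.51868 -178.31274] [ 715.7379  -135.49197] [ 9.8734909e-01  1.5856145e-01  6.0573254e+02 -1.5702071e+02] [(500, array([-178., -173., -167.])), (530, array([-175., -169., -163.])), (560, array([-171., -165., -157.])), (590, array([-165., -159., -154.])), (620, array([-162., -155., -147.])), (650, array([-156., -150., -144.])), (680, array([-150., -145., -138.])), (710, array([-147., -141., -136.]))]
s 253 [ 504.0409  -179.24838] [ 713.3112  -138.84238] [ 9.8763168e-01  1.5679167e-01  6.0077734e+02 -1.6138910e+02] [(500, array([-178., -176., -173.])), (530, array([-178., -173., -166.])), (560, array([-173., -167., -162.])), (590, array([-167., -163., -157.])), (620, array([-162., -159., -153.])), (650, array([-159., -154., -148.])), (680, array([-153., -148., -142.])), (710, array([-148., -145., -139.]))]
t mill foot (array([618.4, 126.8]), 167, array([563.,  61.]), array([656., 144.])) head (array([616.
[... 546 characters left out ...]
,  41.]))
t 41198 [ 630.44514033 -399.98828918  397.95825389] [659.84444057  19.8678125  637.10903852]
350 6 [ 659. -305.  398.] [659.  18. 399.]
400 2207 [ 637. -400.  400.] [660.  19. 450.]
450 7049 [ 630. -400.  450.] [659.  19. 500.]
500 10672 [ 631. -400.  500.] [660.  19. 550.]
550 14654 [ 637. -399.  550.] [660.  20. 600.]
600 6610 [ 637. -365.  600.] [647. -57. 637.]
s 19216 [ 636.97725839 -399.96687103  200.00050593] [938.66719519  59.95487988 440.71723725]
200 3412 [ 929. -400.  200.] [938.  59. 250.]
250 3632 [ 929. -400.  250.] [939.  60. 300.]
300 3852 [ 929. -400.  300.] [938.  60. 350.]
350 4521 [ 658. -400.  350.] [938.  60. 400.]
400 3799 [ 637. -400.  400.] [937.  58. 441.]
```

```bash
cat >> h.py <<'E'
from scipy.spatial.transform import Rotation as R
def rel(pos,a,th):
    """row (m, rad in tool axes) from the present pose to TCP pos mm, heading a from -y towards +x, tilt th deg"""
    s=sensors.read_state(); R0=R.from_euler('xyz',s['tcp_rot'],degrees=True)
    c,sn=np.cos(np.radians(th)),np.sin(np.radians(th))
    y=np.array([np.cos(a),np.sin(a),0]); z=np.array([sn*np.sin(a),-sn*np.cos(a),-c]); x=np.cross(y,z)
    R1=R.from_matrix(np.stack([x,y,z],1))
    return np.r_[R0.inv().apply(np.array(pos)-s['tool_pos'])/1000,(R0.inv()*R1).as_rotvec()].round(4).tolist()
E
python3 - <<'E'
from h import *
print(rel((400,-250,270),-.6,0)); print(rel((450,130,270),.338,0)); print(rel((455,145,250),.338,35))
E
```

```text
[0.3203, -0.2285, -0.0169, -0.001, -0.0003, -0.705]
[0.4683, -0.582, -0.0166, -0.0008, -0.0008, -1.643]
[0.4771, -0.5952, 0.0034, -0.501, -0.4662, -1.5864]
```

Call:
send_rows --motion '[[[0.32, -0.228, -0.017, 0, 0, -0.705, -0.44], [0.32, -0.228, -0.017, 0, 0, -0.705, -0.44], [0.32, -0.228, -0.017, 0, 0, -0.705, -0.44], [0.32, -0.228, -0.017, 0, 0, -0.705, -0.44], [0.32, -0.228, -0.017, 0, 0, -0.705, -0.44], [0.32, -0.228, -0.017, 0, 0, -0.705, -0.44], [0.32, -0.228, -0.017, 0, 0, -0.705, -0.44], [0.32, -0.228, -0.017, 0, 0, -0.705, -0.44]]]' --squeeze 20

```text
t: 1.1
tool_pos: [400.5, -249.8, 270.2]
tcp_rot: [-180.0, -0.0, 55.8]
force: [-1.2, -0.6, 0.4]
opening: 0.278
grasp_force: 0.0
```

```bash
python3 - <<'E'
from h import *
s=sensors.read_state();print(s['t'],s['tool_pos'],s['tcp_rot'],s['qpos'],s['opening']);print(rel((450,120,270),.338,10))
E
```

```text
1.1 [ 400.48620855 -249.78190209  270.18306742] [-1.79979755e+02 -1.39181266e-02  5.57564233e+01] [ 34.67145237  30.74375036 -11.03544218 103.96076397   7.78839592
  46.04645169 -14.51203354] 0.2780616871382617
[0.3335, -0.1671, 0.0003, -0.0819, -0.162, -0.9332]
```

Call:
send_rows --motion '[[[0.333, -0.167, 0, -0.082, -0.162, -0.933, -0.44], [0.333, -0.167, 0, -0.082, -0.162, -0.933, -0.44], [0.333, -0.167, 0, -0.082, -0.162, -0.933, -0.44], [0.333, -0.167, 0, -0.082, -0.162, -0.933, -0.44], [0.333, -0.167, 0, -0.082, -0.162, -0.933, -0.44], [0.333, -0.167, 0, -0.082, -0.162, -0.933, -0.44], [0.333, -0.167, 0, -0.082, -0.162, -0.933, -0.44], [0.333, -0.167, 0, -0.082, -0.162, -0.933, -0.44]]]'

```text
t: 2.1
tool_pos: [450.2, 116.9, 270.2]
tcp_rot: [-180.0, 10.1, 109.1]
force: [-0.1, -0.2, -0.2]
opening: 0.279
grasp_force: 0.0
```

```bash
python3 - <<'E'
from h import *
s=sensors.read_state();print(s['t'],s['tool_pos'],s['tcp_rot'],s['qpos'],s['opening']);print(rel((460,130,150),.338,35))
E
```

```text
2.1 [450.18658651 116.88120727 270.15436969] [-179.96185893   10.06787182  109.13132205] [-13.81756231  30.89759125 -18.11788947 105.75743537  25.46951927
  49.47213492 -28.04824168] 0.27863429499965586
[0.03, 0.0136, 0.1167, -0.0022, -0.4351, -0.0037]
```

Call:
send_rows --motion '[[[0.03, 0.0136, 0.1167, -0.002, -0.435, -0.004, -0.44], [0.03, 0.0136, 0.1167, -0.002, -0.435, -0.004, -0.44], [0.03, 0.0136, 0.1167, -0.002, -0.435, -0.004, -0.44], [0.03, 0.0136, 0.1167, -0.002, -0.435, -0.004, -0.44]]]'

```text
t: 2.6
tool_pos: [459.1, 131.7, 148.4]
tcp_rot: [-179.7, 35.1, 109.8]
force: [-0.3, -0.7, 0.6]
opening: 0.281
grasp_force: 0.0
```

```bash
python3 - <<'E'
from h import *
s=sensors.read_state();print(s['t'],s['tool_pos'],s['tcp_rot'],s['qpos'],s['opening']);print(rel((470,105,36),.338,35))
E
```

```text
2.6 [459.05124489 131.7290426  148.44188761] [-179.73530912   35.06932809  109.75866106] [-40.18727511  49.06674285   2.03545585 110.47737705  47.76532123
  44.53570246 -60.81015527] 0.2810880216778535
[0.041, 0.0018, 0.1086, -0.0007, 0.0012, 0.0056]
```

Call:
send_rows --motion '[[[0.02, 0.001, 0.054, 0, 0, 0.003, -0.44], [0.041, 0.002, 0.1086, 0, 0, 0.005, -0.44], [0.041, 0.002, 0.1086, 0, 0, 0.005, -0.44], [0.041, 0.002, 0.1086, 0, 0, 0.005, -0.44]]]'

```text
t: 3.1
tool_pos: [472.3, 104.9, 40.1]
tcp_rot: [179.6, 34.9, 108.9]
force: [0.3, -0.2, 0.6]
opening: 0.282
grasp_force: 0.0
```

```bash
python3 - <<'E'
from h import *
s=sensors.read_state();print(s['t'],s['tool_pos'],s['tcp_rot'],s['qpos'],s['force'])
a=grab('top','t1');b=grab('side','s1')
cv2.imwrite('pics/c1.png',np.hstack([cv2.resize(a['img'][60:330,60:330],(400,400)),cv2.resize(b['img'][60:260,60:260],(400,400))])[:,:,::-1])
E
```

```text
3.1 [472.26809402 104.85327994  40.10941081] [179.60498809  34.88422687 108.88370901] [-40.50655024  61.92829289   9.03771996 112.31458614  59.10505709
  29.99404313 -74.23629494] [ 0.34249087 -0.21081547  0.62034368]
```

View pics/c1.png

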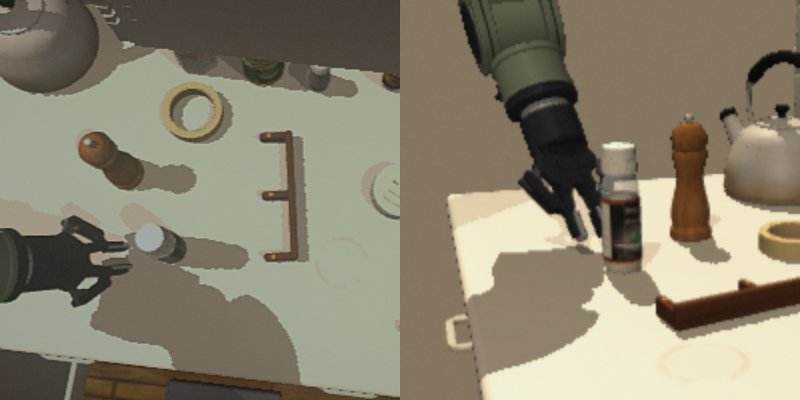

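The fingers are lined up behind the bottle and clear of the mill. Now I'll push in stages.

```bash
cat >> h.py <<'E'
def info(): 
    s=sensors.read_state(); print(round(s['t'],2),s['tool_pos'].round(1),s['tcp_rot'].round(1),s['force'].round(1),s['qpos'].round(0))
E
python3 - <<'E'
from h import *
g=np.array((541.5,-99.7,35)); hd=np.array((.3316,-.9434,0))
for k in (136,66): print(rel(g-k*hd,.338,35))
E
```

```text
[-0.0633, -0.0026, 0.0503, 0.0038, -0.0026, -0.0067]
[-0.1207, -0.0024, 0.0903, 0.0038, -0.0026, -0.0067]
```

Call:
send_rows --motion '[[[-0.008, -0.001, 0.01, 0.003, -0.002, -0.006, -0.44], [-0.016, -0.002, 0.016, 0.003, -0.002, -0.006, -0.44], [-0.024, -0.0025, 0.022, 0.003, -0.002, -0.006, -0.44], [-0.032, -0.0025, 0.028, 0.003, -0.002, -0.006, -0.44], [-0.04, -0.0025, 0.034, 0.003, -0.002, -0.006, -0.44], [-0.048, -0.0025, 0.0395, 0.003, -0.002, -0.006, -0.44], [-0.056, -0.0025, 0.045, 0.003, -0.002, -0.006, -0.44], [-0.063, -0.0025, 0.05, 0.003, -0.002, -0.006, -0.44]]]'

```text
t: 4.2
tool_pos: [495.7, 28.1, 32.8]
tcp_rot: [-179.8, 35.1, 109.5]
force: [0.3, 0.5, 0.2]
opening: 0.282
grasp_force: 0.4
```

```bash
python3 - <<'E'
from h import *
info(); b=grab('side','s2'); Q=pts(b)
print(fitc(Q,(450,600,-160,25),8,60,22.5),fitc(Q,(450,600,-160,60),125,160))
g=np.array((541.5,-99.7,35)); hd=np.array((.3316,-.9434,0))
for k in (66,10): print(rel(g-k*hd,.338,35))
E
```

```text
4.2 [495.7  28.1  32.8] [-179.8   35.1  109.5] [0.3 0.5 0.2] [-35.  64.  16. 115.  70.  21. -78.]
(array([489.3, -40.9]), 632, array([ 453., -160.]), array([600.,  25.])) (array([507. ,  23.6,  48.2]), 367, array([451., -31.]), array([528.,  60.]))
[-0.0573, 0.001, 0.0378, -0.0022, 0.002, 0.0015]
[-0.1031, 0.001, 0.07, -0.0022, 0.002, 0.0015]
```

Call:
send_rows --motion '[[[-0.007, 0, 0.005, 0, 0, 0, -0.44], [-0.014, 0, 0.01, 0, 0, 0, -0.44], [-0.021, 0, 0.0145, 0, 0, 0, -0.44], [-0.028, 0, 0.019, 0, 0, 0, -0.44], [-0.035, 0, 0.0235, 0, 0, 0, -0.44], [-0.042, 0, 0.028, 0, 0, 0, -0.44], [-0.05, 0.001, 0.033, 0, 0, 0, -0.44], [-0.057, 0.001, 0.038, 0, 0, 0, -0.44]]]'

```text
t: 5.25
tool_pos: [519.5, -36.2, 34.5]
tcp_rot: [-179.8, 35.1, 109.5]
force: [-0.2, 1.5, -0.1]
opening: 0.286
grasp_force: 0.6
```

```bash
python3 - <<'E'
from h import *
info(); b=grab('side','s3'); Q=pts(b)
p=sensors.read_state()['tool_pos']
print('pred',p[:2]+40.6*np.array((.3316,-.9434)),fitc(Q,(480,560,-125,-40),35,100,22.5))
cv2.imwrite('pics/c3.png',cv2.resize(b['img'][80:280,80:330],(700,560))[:,:,::-1])
g=np.array((541.5,-99.7,35)); hd=np.array((.3316,-.9434,0))
for k in (14,2): print(rel(g-k*hd,.338,35))
E
```

```text
5.25 [519.5 -36.2  34.5] [-179.8   35.1  109.5] [-0.2  1.5 -0.1] [-30.  65.  22. 115.  80.  16. -80.]
pred [533.10535642 -75.60111223] (array([530.3, -74.4]), 692, array([ 480., -101.]), array([554., -40.]))
[-0.0428, -0.0001, 0.0297, -0.0021, 0.002, 0.0013]
[-0.0527, -0.0001, 0.0366, -0.0021, 0.002, 0.0013]
```

View pics/c3.png

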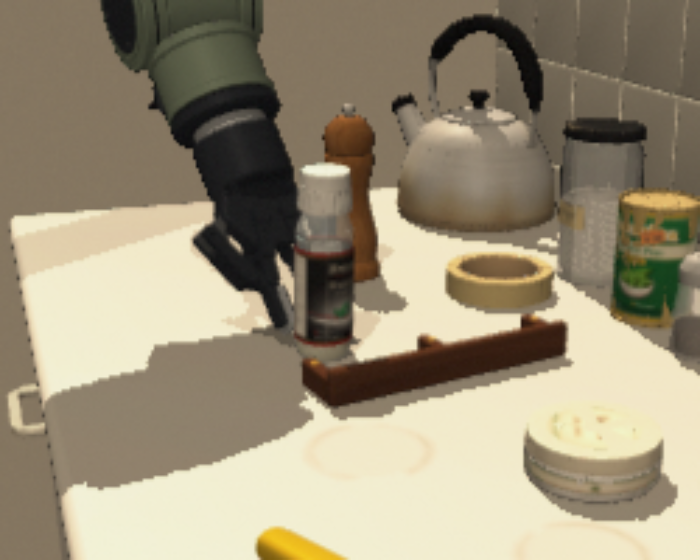

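The bottle is upright at the bay mouth and clears the near side rail. I'll keep pushing.

Call:
send_rows --motion '[[[-0.006, 0, 0.004, 0, 0, 0, -0.44], [-0.012, 0, 0.008, 0, 0, 0, -0.44], [-0.018, 0, 0.012, 0, 0, 0, -0.44], [-0.024, 0, 0.016, 0, 0, 0, -0.44], [-0.03, 0, 0.0205, 0, 0, 0, -0.44], [-0.036, 0, 0.025, 0, 0, 0, -0.44], [-0.04, 0, 0.028, 0, 0, 0, -0.44], [-0.043, 0, 0.0297, 0, 0, 0, -0.44]]]'

```text
t: 6.3
tool_pos: [536.7, -85.1, 34.8]
tcp_rot: [-179.8, 35.1, 109.5]
force: [-0.7, 1.3, 0.1]
opening: 0.281
grasp_force: 0.5
```

```bash
cat >>h.py <<'E'
O=np.array((609,-152.));U=np.array((.9875,.158));D=np.array((.158,-.9875))
def dk(p): return ((p-O)@D).round(1),((p-O)@U).round(1)
E
python3 - <<'E'
from h import *
info(); b=grab('side','s4'); Q=pts(b)
p=sensors.read_state()['tool_pos']
print('pred',dk(p[:2]+40.6*np.array((.3316,-.9434))))
f=fitc(Q,(520,600,-170,-75),40,100,22.5);print(f,dk(f[0]))
g=np.array((541.5,-99.7,35)); hd=np.array((.3316,-.9434,0))
for k in (2,-4): print(rel(g-k*hd,.338,35))
E
```

```text
6.3 [536.7 -85.1  34.8] [-179.8   35.1  109.5] [-0.7  1.3  0.1] [-25.  65.  25. 113.  88.  13. -83.]
pred (np.float64(-37.1), np.float64(-53.6))
(array([ 547.9, -123.2]), 617, array([ 520., -149.]), array([569., -76.])) (np.float64(-38.1), np.float64(-55.8))
[-0.0107, -0.0002, 0.0074, -0.0018, 0.0014, 0.002]
[-0.0156, -0.0002, 0.0108, -0.0018, 0.0014, 0.002]
```

Call:
send_rows --motion '[[[-0.002, 0, 0.0014, 0, 0, 0, -0.44], [-0.004, 0, 0.0028, 0, 0, 0, -0.44], [-0.006, 0, 0.0042, 0, 0, 0, -0.44], [-0.0075, 0, 0.0053, 0, 0, 0, -0.44], [-0.009, 0, 0.0063, 0, 0, 0, -0.44], [-0.0105, 0, 0.0073, 0, 0, 0, -0.44]]]'

```text
t: 7.1
tool_pos: [540.9, -97.0, 34.9]
tcp_rot: [-179.8, 35.1, 109.5]
force: [-0.9, 0.8, -0.2]
opening: 0.277
grasp_force: 0.5
```

```bash
python3 - <<'E'
from h import *
info(); b=grab('side','s5'); Q=pts(b)
p=sensors.read_state()['tool_pos']
print('pred',dk(p[:2]+40.6*np.array((.3316,-.9434))))
f=fitc(Q,(520,600,-175,-95),40,100,22.5);print(f,dk(f[0]))
g=np.array((541.5,-99.7,35)); hd=np.array((.3316,-.9434,0))
for k in (-1,-4): print(rel(g-k*hd,.338,35))
E
```

```text
7.1 [540.9 -97.   34.9] [-179.8   35.1  109.5] [-0.9  0.8 -0.2] [-24.  66.  25. 113.  89.  12. -83.]
pred (np.float64(-24.8), np.float64(-51.3))
(array([ 552., -135.]), 658, array([ 520., -161.]), array([576., -95.])) (np.float64(-25.8), np.float64(-53.6))
[-0.0029, -0.0003, 0.0019, -0.0016, 0.0013, 0.0021]
[-0.0053, -0.0003, 0.0037, -0.0016, 0.0013, 0.0021]
```

Call:
send_rows --motion '[[[-0.0008, 0, 0.0006, 0, 0, 0, -0.44], [-0.0016, 0, 0.0011, 0, 0, 0, -0.44], [-0.0024, 0, 0.0017, 0, 0, 0, -0.44], [-0.003, 0, 0.0021, 0, 0, 0, -0.44]]]'

```text
t: 7.65
tool_pos: [542.1, -100.4, 34.9]
tcp_rot: [-179.8, 35.1, 109.5]
force: [-0.5, 0.5, -0.4]
opening: 0.28
grasp_force: 0.5
```

Call:
send_rows --motion '[[[-0.0008, 0, 0.0006, 0, 0, 0, -0.44], [-0.0016, 0, 0.0011, 0, 0, 0, -0.44], [-0.0024, 0, 0.0017, 0, 0, 0, -0.44]]]'

```text
t: 8.02
tool_pos: [543.0, -102.7, 34.6]
tcp_rot: [-179.8, 35.0, 109.6]
force: [-2.1, 5.9, -0.4]
opening: 0.279
grasp_force: 2.7
```

Contact at about 6 N means the bottle is home. I'll back off and lift.

Call:
send_rows --motion '[[[0.006, 0, -0.004, 0, 0, 0, -0.44], [0.02, 0, -0.014, 0, 0, 0, -0.44], [0.05, 0, -0.035, 0, 0, 0, -0.44], [0.066, 0, -0.046, 0, 0, 0, -0.44], [0.05, 0, -0.09, 0, 0, 0, -0.44], [0.01, 0, -0.14, 0, 0, 0, -0.44], [-0.03, 0, -0.19, 0, 0, 0, -0.44], [-0.06, 0, -0.23, 0, 0, 0, -0.44]]]'

```text
t: 9.02
tool_pos: [515.4, -24.8, 260.1]
tcp_rot: [-179.8, 35.0, 109.5]
force: [0.9, 0.4, -0.2]
opening: 0.279
grasp_force: 0.0
```

```bash
python3 - <<'E'
from h import *
info(); b=grab('side','s6');a=grab('top','t6'); Q=pts(b)
f=fitc(Q,(520,600,-175,-95),40,100,22.5);print(f,dk(f[0]))
print('mill',fitc(Q,(570,660,80,160),5,40,28.5))
print(rel((570,222,250),.151,35))
E
```

```text
9.03 [515.4 -24.8 260.1] [-179.8   35.   109.5] [ 0.9  0.4 -0.2] [-23.  37.   5. 108.  48.  46. -36.]
(array([ 553. , -138.4]), 614, array([ 529., -164.]), array([ 575., -132.])) (np.float64(-22.3), np.float64(-53.2))
mill (array([619., 126.]), 98, array([588.,  98.]), array([606., 132.]))
[0.1835, 0.1321, -0.1133, 0.1103, 0.0007, 0.1506]
```

Call:
send_rows --motion '[[[0.184, 0.132, -0.113, 0.11, 0, 0.15, -0.44], [0.184, 0.132, -0.113, 0.11, 0, 0.15, -0.44], [0.184, 0.132, -0.113, 0.11, 0, 0.15, -0.44], [0.184, 0.132, -0.113, 0.11, 0, 0.15, -0.44], [0.184, 0.132, -0.113, 0.11, 0, 0.15, -0.44], [0.184, 0.132, -0.113, 0.11, 0, 0.15, -0.44], [0.184, 0.132, -0.113, 0.11, 0, 0.15, -0.44]]]'

```text
t: 10.0
tool_pos: [568.7, 221.2, 244.4]
tcp_rot: [-179.5, 35.1, 98.9]
force: [-0.6, 0.4, -0.2]
opening: 0.281
grasp_force: 0.0
```

```bash
python3 - <<'E'
from h import *
info(); print(rel((600,230,140),.151,35));print(rel((603,223,36),.151,35))
E
```

```text
10.0 [568.7 221.2 244.4] [-179.5   35.1   98.9] [-0.6  0.4 -0.2] [-39.  53.   2.  67.  29.  80. -39.]
[0.0632, 0.0329, 0.0829, -0.0049, 0.0026, 0.0042]
[0.117, 0.0355, 0.1722, -0.0049, 0.0026, 0.0042]
```

Call:
send_rows --motion '[[[0.032, 0.016, 0.041, -0.003, 0.001, 0.002, -0.44], [0.063, 0.033, 0.083, -0.005, 0.002, 0.004, -0.44], [0.08, 0.034, 0.112, -0.005, 0.002, 0.004, -0.44], [0.1, 0.035, 0.143, -0.005, 0.002, 0.004, -0.44], [0.117, 0.0355, 0.172, -0.005, 0.002, 0.004, -0.44], [0.117, 0.0355, 0.172, -0.005, 0.002, 0.004, -0.44], [0.117, 0.0355, 0.172, -0.005, 0.002, 0.004, -0.44]]]'

```text
t: 10.88
tool_pos: [603.7, 224.4, 37.6]
tcp_rot: [179.9, 35.0, 98.6]
force: [0.2, 0.8, 0.4]
opening: 0.279
grasp_force: 0.0
```

```bash
python3 - <<'E'
from h import *
info(); a=grab('top','t7');b=grab('side','s7');Q=pts(b)
print('mill',fitc(Q,(570,660,80,160),5,40,28.5),fitc(pts(a),(585,660,85,150),5,40,28.5))
cv2.imwrite('pics/c7.png',np.hstack([cv2.resize(a['img'][60:330,0:270],(400,400)),cv2.resize(b['img'][60:260,60:260],(400,400))])[:,:,::-1])
hd=np.array((.150,-.989,0));g=np.array((654.8,-115.4,35))-48*hd;print(g)
p=sensors.read_state()['tool_pos'];print((g-p)@hd)
for k in(215,145): print(rel(g-k*hd,.151,35))
E
```

```text
10.88 [603.7 224.4  37.6] [179.9  35.   98.6] [0.2 0.8 0.4] [-37.  71.   3.  65.  31.  65. -46.]
mill (array([619.2, 125.7]), 103, array([588.,  99.]), array([606., 133.])) (array([618.3, 127.2]), 157, array([588.,  96.]), array([644., 141.]))
[647.6   -67.928  35.   ]
296.07328399807756
[-0.0649, -0.0006, 0.0484, 0.0024, -0.001, -0.0]
[-0.1223, -0.0007, 0.0886, 0.0024, -0.001, -0.0]
```

View pics/c7.png

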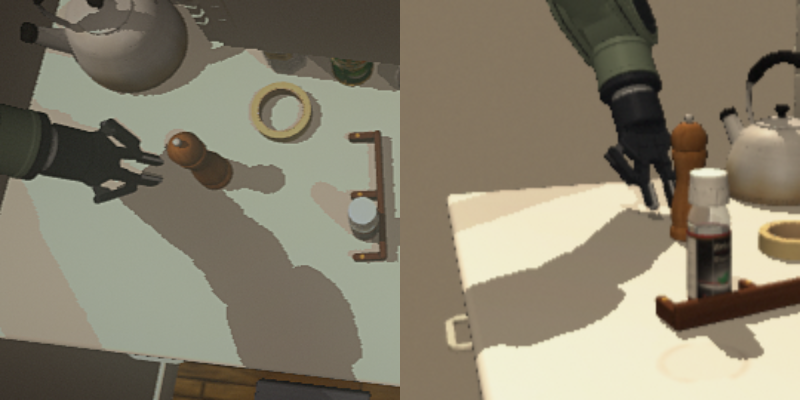

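The bottle stands in the near bay, and the fingers are lined up behind the mill. Now I'll push it.

Call:
send_rows --motion '[[[-0.008, 0, 0.007, 0.002, 0, 0, -0.44], [-0.016, 0, 0.0135, 0.002, 0, 0, -0.44], [-0.024, 0, 0.0195, 0.002, 0, 0, -0.44], [-0.032, 0, 0.0255, 0.002, 0, 0, -0.44], [-0.04, 0, 0.031, 0.002, 0, 0, -0.44], [-0.048, 0, 0.0365, 0.002, 0, 0, -0.44], [-0.056, 0, 0.042, 0.002, 0, 0, -0.44], [-0.065, -0.0005, 0.0484, 0.002, 0, 0, -0.44]]]'

```text
t: 11.98
tool_pos: [615.0, 143.9, 33.5]
tcp_rot: [-179.9, 35.0, 98.8]
force: [-0.6, 2.9, 1.9]
opening: 0.277
grasp_force: 1.2
```

```bash
python3 - <<'E'
from h import *
info(); a=grab('top','t8');Q=pts(a)
p=sensors.read_state()['tool_pos'];print('pred',p[:2]+48*np.array((.15,-.989)))
print('mill head',fitc(Q,(585,680,40,115),120,172),fitc(Q,(585,680,40,115),5,40,28.5))
hd=np.array((.150,-.989,0));g=np.array((654.8,-115.4,36))-48*hd
for k in(140,80): print(rel(g-k*hd,.151,35))
E
```

```text
11.97 [615.  143.9  33.5] [-179.9   35.    98.8] [-0.6  2.9  1.9] [-32.  69.   4.  73.  34.  57. -45.]
pred [622.38503348  94.51704442]
mill head (array([618.2,  94.7,  16.5]), 461, array([597.,  76.]), array([646., 115.])) (array([622.3, 100.6]), 144, array([592.,  42.]), array([670., 115.]))
[-0.0606, 0.0006, 0.0397, -0.0018, 0.0011, 0.0003]
[-0.1097, 0.0006, 0.0741, -0.0018, 0.0011, 0.0003]
```

Call:
send_rows --motion '[[[-0.0075, 0, 0.005, -0.001, 0.001, 0, -0.44], [-0.015, 0, 0.01, -0.001, 0.001, 0, -0.44], [-0.0225, 0, 0.015, -0.001, 0.001, 0, -0.44], [-0.03, 0, 0.02, -0.001, 0.001, 0, -0.44], [-0.0375, 0, 0.025, -0.001, 0.001, 0, -0.44], [-0.045, 0, 0.03, -0.001, 0.001, 0, -0.44], [-0.053, 0, 0.035, -0.001, 0.001, 0, -0.44], [-0.06, 0, 0.0395, -0.001, 0.001, 0, -0.44]]]'

```text
t: 13.02
tool_pos: [625.8, 72.7, 35.6]
tcp_rot: [-179.9, 34.9, 98.7]
force: [-0.3, 0.9, -0.1]
opening: 0.276
grasp_force: 0.5
```

```bash
python3 - <<'E'
from h import *
info(); a=grab('top','t9');Q=pts(a)
p=sensors.read_state()['tool_pos'];print('pred',p[:2]+48*np.array((.15,-.989)))
print('mill head',fitc(Q,(600,680,-5,45),120,172),fitc(Q,(600,690,-25,45),5,40,28.5))
hd=np.array((.150,-.989,0));g=np.array((654.8,-115.4,36))-48*hd
for k in(70,10): print(rel(g-k*hd,.151,35))
E
```

```text
13.03 [625.8  72.7  35.6] [-179.9   34.9   98.7] [-0.3  0.9 -0.1] [-27.  68.   6.  78.  38.  51. -44.]
pred [633.1672378  23.9936115]
mill head (array([627.9,  17.5,  17.3]), 455, array([606.,  -4.]), array([655.,  42.])) (array([636.5,  27.4]), 153, array([603., -24.]), array([690.,  44.]))
[-0.0583, 0.0005, 0.0406, -0.0006, -0.0001, 0.0004]
[-0.1075, 0.0004, 0.075, -0.0006, -0.0001, 0.0004]
```

Call:
send_rows --motion '[[[-0.0065, 0, 0.0045, 0, 0, 0, -0.44], [-0.0135, 0, 0.0095, 0, 0, 0, -0.44], [-0.021, 0, 0.0145, 0, 0, 0, -0.44], [-0.0285, 0, 0.0198, 0, 0, 0, -0.44], [-0.036, 0, 0.025, 0, 0, 0, -0.44], [-0.0435, 0, 0.0302, 0, 0, 0, -0.44], [-0.051, 0, 0.0355, 0, 0, 0, -0.44], [-0.058, 0, 0.0405, 0, 0, 0, -0.44]]]'

```text
t: 14.08
tool_pos: [636.5, 2.8, 35.5]
tcp_rot: [-179.9, 34.9, 98.7]
force: [-0.2, 0.5, -0.4]
opening: 0.283
grasp_force: 0.6
```

```bash
python3 - <<'E'
from h import *
info(); a=grab('top','t10');b=grab('side','s10');Q=pts(a);S=pts(b)
p=sensors.read_state()['tool_pos'];print('pred',p[:2]+48*np.array((.15,-.989)),dk(p[:2]+48*np.array((.15,-.989))))
print('mill head',fitc(Q,(610,690,-85,-30),120,172),fitc(S,(600,690,-85,-20),120,172),fitc(S,(600,690,-95,-25),10,40,28.5))
cv2.imwrite('pics/c10.png',np.hstack([cv2.resize(a['img'][60:330,60:330],(400,400)),cv2.resize(b['img'][60:260,100:300],(400,400))])[:,:,::-1])
hd=np.array((.150,-.989,0));g=np.array((654.8,-115.4,36))-48*hd
for k in(14,0): print(rel(g-k*hd,.151,35))
E
```

```text
14.07 [636.5   2.8  35.5] [-179.9   34.9   98.7] [-0.2  0.5 -0.4] [-21.  67.   7.  81.  41.  46. -42.]
pred [643.66514139 -45.31484762] (np.float64(-99.9), np.float64(51.1))
mill head (array([638. , -50.2,  16.8]), 421, array([617., -72.]), array([665., -30.])) (array([638.7, -55.6,  16.9]), 372, array([615., -77.]), array([664., -39.])) (array([643.4, -41.4]), 257, array([614., -74.]), array([668., -40.]))
[-0.0469, 0.0005, 0.0324, -0.0008, -0.0003, 0.0004]
[-0.0583, 0.0005, 0.0404, -0.0008, -0.0003, 0.0004]
```

View pics/c10.png

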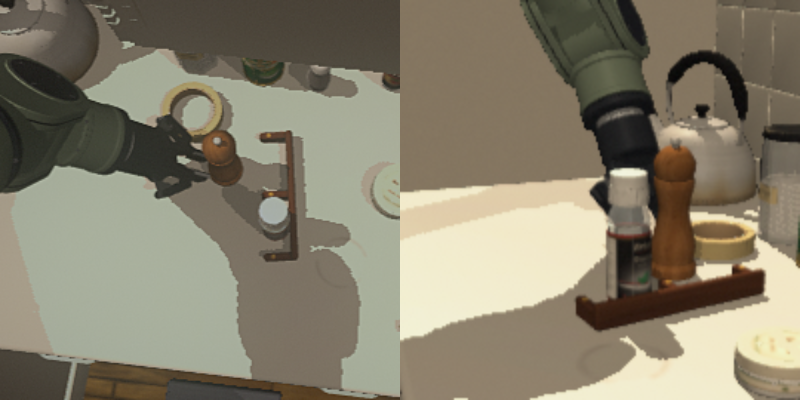

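```bash
python3 - <<'E'
from h import *
Q=np.vstack([pts(load('t10')).reshape(-1,3),pts(load('s10')).reshape(-1,3)])
m=(Q[:,1]>22)&(Q[:,1]<330)&(Q[:,2]>80)&(Q[:,0]<720)&(Q[:,0]>300)
q=Q[m]
for z in range(80,700,50):
    k=q[(q[:,2]>=z)&(q[:,2]<z+50)]
    if len(k)>3: print(z,len(k),k.min(0).round(),k.max(0).round())
E
```

```text
80 940 [564.  22.  80.] [695.  72. 130.]
130 1337 [572.  30. 130.] [668. 126. 180.]
180 1816 [552.  55. 180.] [666. 157. 230.]
230 2449 [524.  79. 230.] [687. 175. 280.]
280 2529 [511.  87. 280.] [684. 186. 330.]
330 2990 [472.  90. 330.] [658. 182. 380.]
380 4510 [300.  41. 380.] [617. 180. 430.]
430 7597 [300.  41. 430.] [577. 202. 480.]
480 2592 [300.  55. 480.] [547. 134. 498.]
```

The mill is upright and in line with the far bay. Above z = 380 the arm stays at x < 620, so it is clear of the cabinet. I'll continue.

Call:
send_rows --motion '[[[-0.006, 0, 0.004, 0, 0, 0, -0.44], [-0.012, 0, 0.008, 0, 0, 0, -0.44], [-0.018, 0, 0.0125, 0, 0, 0, -0.44], [-0.024, 0, 0.0165, 0, 0, 0, -0.44], [-0.03, 0, 0.0207, 0, 0, 0, -0.44], [-0.036, 0, 0.0249, 0, 0, 0, -0.44], [-0.042, 0, 0.029, 0, 0, 0, -0.44], [-0.047, 0.0005, 0.0324, 0, 0, 0, -0.44]]]'

```text
t: 15.18
tool_pos: [645.6, -53.4, 35.9]
tcp_rot: [-179.9, 34.9, 98.7]
force: [-0.8, 1.1, 0.6]
opening: 0.281
grasp_force: 1.2
```

```bash
python3 - <<'E'
from h import *
info(); b=grab('side','s11');S=pts(b)
p=sensors.read_state()['tool_pos'];print('pred',dk(p[:2]+48*np.array((.15,-.989))))
f=fitc(S,(610,690,-150,-70),32,60,26); print(f,dk(f[0])); f=fitc(S,(610,690,-150,-70),120,172); print(f,dk(f[0][:2]))
hd=np.array((.150,-.989,0));g=np.array((654.8,-115.4,36))-48*hd
for k in(0,): print(rel(g-k*hd,.151,35))
E
```

```text
15.18 [645.6 -53.4  35.9] [-179.9   34.9   98.7] [-0.8  1.1  0.6] [-17.  67.   8.  82.  43.  43. -39.]
pred (np.float64(-42.6), np.float64(51.3))
(array([651.6, -98.1]), 281, array([ 624., -127.]), array([675., -70.])) (np.float64(-46.5), np.float64(50.6))
(array([ 646.7, -110.2,   15.7]), 404, array([ 625., -130.]), array([672., -94.])) (np.float64(-35.3), np.float64(43.8))
[-0.0112, -0.0001, 0.0079, -0.0006, -0.0004, 0.0006]
```

Call:
send_rows --motion '[[[-0.0016, 0, 0.0011, 0, 0, 0, -0.44], [-0.0032, 0, 0.0022, 0, 0, 0, -0.44], [-0.0048, 0, 0.0033, 0, 0, 0, -0.44], [-0.0064, 0, 0.0045, 0, 0, 0, -0.44], [-0.0078, 0, 0.0055, 0, 0, 0, -0.44], [-0.009, 0, 0.0063, 0, 0, 0, -0.44], [-0.0102, 0, 0.0071, 0, 0, 0, -0.44], [-0.0112, 0, 0.0079, 0, 0, 0, -0.44]]]'

```text
t: 16.23
tool_pos: [647.7, -66.5, 35.8]
tcp_rot: [-179.9, 34.9, 98.7]
force: [0.2, 2.7, 1.6]
opening: 0.278
grasp_force: 1.3
```

Call:
send_rows --motion '[[[-0.0008, 0, 0.0006, 0, 0, 0, -0.44], [-0.0016, 0, 0.0011, 0, 0, 0, -0.44], [-0.0024, 0, 0.0017, 0, 0, 0, -0.44]]]'

```text
t: 16.6
tool_pos: [648.1, -69.3, 35.8]
tcp_rot: [-179.9, 34.9, 98.7]
force: [-0.3, 2.6, 1.7]
opening: 0.281
grasp_force: 1.3
```

Call:
send_rows --motion '[[[-0.0008, 0, 0.0006, 0, 0, 0, -0.44], [-0.0016, 0, 0.0011, 0, 0, 0, -0.44], [-0.0024, 0, 0.0017, 0, 0, 0, -0.44]]]'

```text
t: 16.98
tool_pos: [648.6, -70.7, 35.6]
tcp_rot: [-180.0, 34.8, 98.8]
force: [-4.6, 14.9, 7.7]
opening: 0.279
grasp_force: 7.9
```

```bash
python3 - <<'E'
from h import *
info(); b=grab('side','s12');S=pts(b)
p=sensors.read_state()['tool_pos'];print('pred',dk(p[:2]+48*np.array((.15,-.989))))
f=fitc(S,(610,690,-160,-80),32,60,26); print(f,dk(f[0])); f=fitc(S,(610,690,-160,-80),120,172); print(f,dk(f[0][:2]))
E
```

```text
16.98 [648.6 -70.7  35.6] [-180.    34.8   98.8] [-4.6 14.9  7.7] [-15.  67.   8.  82.  43.  42. -39.]
pred (np.float64(-26.1), np.float64(51.6))
(array([ 653.7, -113.9]), 319, array([ 624., -144.]), array([677., -80.])) (np.float64(-30.6), np.float64(50.2))
(array([ 650.7, -124.8,   17. ]), 423, array([ 629., -147.]), array([ 675., -104.])) (np.float64(-20.3), np.float64(45.5))
```

The mill is home, with about 15 N against the rail. I'll retreat straight back, then lift.

Call:
send_rows --motion '[[[0.003, 0, -0.002, 0, 0, 0, -0.44], [0.015, 0, -0.0105, 0, 0, 0, -0.44], [0.04, 0, -0.028, 0, 0, 0, -0.44], [0.07, 0, -0.049, 0, 0, 0, -0.44], [0.11, 0, -0.077, 0, 0, 0, -0.44], [0.13, -0.01, -0.095, 0, 0, 0, -0.44], [0.11, -0.03, -0.13, 0, 0, 0, -0.44], [0.09, -0.06, -0.16, 0, 0, 0, -0.44]]]'

```text
t: 18.02
tool_pos: [563.4, 83.0, 116.2]
tcp_rot: [-179.9, 34.9, 98.8]
force: [-0.2, 1.2, -0.2]
opening: 0.278
grasp_force: 0.0
```

```bash
python3 - <<'E'
from h import *
info(); a=grab('top','t13');b=grab('side','s13');S=pts(b)
for box,r in(((615,690,-160,-80),26),((525,590,-175,-95),22.5)):
    f=fitc(S,box,32,70,r);print(f[0],dk(f[0]));f=fitc(S,box,125,172);print(f[0],dk(f[0][:2]))
cv2.imwrite('pics/c13.png',np.hstack([cv2.resize(a['img'][90:290,160:420],(400,308)),cv2.resize(b['img'][106:260,130:330],(400,308))])[:,:,::-1])
E
```

```text
18.02 [563.4  83.  116.2] [-179.9   34.9   98.8] [-0.2  1.2 -0.2] [-31.  57.   6.  91.  37.  50. -47.]
[ 655.3 -112.5] (np.float64(-31.7), np.float64(52.0))
[ 649.9 -123.2   15. ] (np.float64(-22.0), np.float64(44.9))
[ 553.7 -138.3] (np.float64(-22.3), np.float64(-52.4))
[ 553.1 -139.8   17.6] (np.float64(-20.9), np.float64(-53.3))
```

View pics/c13.png

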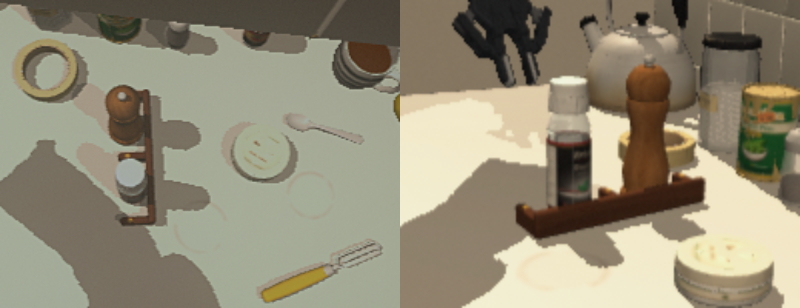

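```bash
python3 - <<'E'
from h import *
T=pts(load('t13'));f=fitc(T,(615,690,-165,-80),125,172);print('head top',f,dk(f[0][:2]))
T0=pts(load('top0'))
for n,bx in(('tape',(680,810,-30,95)),('tin',(580,700,-400,-270))):
    print(n,fitc(T0,bx,12,40)[0],fitc(T,bx,12,40)[0])
E
```

```text
head top (array([ 652.3, -115.2,   17.3]), 420, array([ 629., -139.]), array([679., -91.])) (np.float64(-29.5), np.float64(48.6))
tape [733.8  27.3  45. ] [733.7  27.3  45. ]
tin [ 632.1 -329.6   32.4] [ 632.3 -329.7   32.4]
```

Call:
send_rows --motion '[[[0, 0, -0.03, 0, 0, 0, -0.44], [0, 0, -0.06, 0, 0, 0, -0.44], [0, 0, -0.06, 0, 0, 0, -0.44], [0, 0, -0.06, 0, 0, 0, -0.44]]]'

```text
t: 18.62
tool_pos: [558.9, 115.9, 163.9]
tcp_rot: [-179.9, 35.0, 98.8]
force: [-0.6, -0.5, -1.0]
opening: 0.283
grasp_force: 0.0
```

The mill is upright and home, with its head at -29.5 mm from the rail face. The bottle is home, and the tape and tin have not moved.

```bash
python3 -c "
from rig import ticket
print(ticket.sign_off())"
```

```text
the job is handed in; nothing more can be done
None
```

I handed the job in at about 19 s: the pepper mill stands in the far bay and the bottle in the near bay, both upright and pushed home against the back rail. The tape and tin measured unmoved, the arm never went near the peeler, and the arm finished clear. The sign-off gave no verdict.

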